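# Fetch the graphite paddle from behind the containers

### The job

On this glass-bead bench the graphite paddle lies in the plywood caddy behind three upright containers. First stand all three containers on the dark wooden board, then take the paddle out and lay it flat, lengthwise and centred, on the steel plate, and only then put each container back upright on the very spot in the caddy where it stood at the start. Set things down without dropping or tipping them over, and leave the little bead tin and the brass weight where they are.

Things in the scene. Friction and masses are not known exactly. Their poses are not given: they have to be found in the camera images.
- caddy: Low open plywood caddy, fixed, 150 (x) x 260 (y) x 30 mm high, walls 5, floor 6 mm thick. Origin: underside centre. Two fins (4 thick, 24 high, at y = +-41.5, from the front wall to x = -35 mm) part three pockets (about x = -39, y = -82, 0, 82 mm) with one container each, by chance; in the open lane behind lies the paddle, along y at x = 18. Caddy and plate stand either side of the board, by chance.
- board: Dark wooden board, fixed, 280 (its x) x 150 (its y) x 12 mm thick: the side area for the containers. Origin: centre of its underside; its top is 12 mm above. The brass weight stands on it near its +y edge (y about +53 mm, x from -100 to +100 mm); the rest is free, with room for three containers in a row along x.
- plate: Bare steel plate, fixed to the table, 240 (its x, lengthwise) x 110 (its y) x 6 mm thick, empty: the place for the paddle. Origin: centre of its underside; its top is 6 mm above that.
- glass_jar: Round closed glass jar with a steel screw lid, 50 mm in diameter, 115 mm high, 0.15 to 0.31 kg. Origin: centre of its underside, z up when it stands.
- round_tin: Round closed plain steel tin, 57 mm in diameter, 95 mm high (its top 7 mm are 53 mm in diameter), 0.14 to 0.28 kg. Origin: centre of its underside, z up when it stands.
- square_tin: Square aluminium can, 46 x 46 mm (sides along its x and y), body 108 mm high, with a round black cap 30 mm in diameter and 14 mm high on top; 0.14 to 0.28 kg. Origin: centre of its underside, z up when it stands.
- paddle: Graphite paddle lying flat, 200 mm long along its x: black graphite pad, x = +10 to +100 mm, 40 mm wide (y), 26 mm thick; round wooden handle 24 mm thick, x = -100 to +10 mm, axis 13 mm above the underside. 0.13 to 0.25 kg. Origin: on the underside at mid-length; centre of mass about x = +35 mm, on the pad.
- bead_tin: Flat round steel bead tin, 50 mm in diameter, 22 mm high, on the table just outside the caddy's -x wall; to be left alone. Origin: centre of its underside.
- brass_weight: Small brass weight, 32 mm in diameter, 26 mm high with its knob, standing on the board near its +y edge; to be left alone. Origin: centre of its underside.
Mind the look-alikes: they are no part of the job. Leave any orange or turquoise look-alike of the square_tin alone.

How it is judged:
On the way, in this order (a step that is already met when the one before it is completed fails the run):
1. all three containers stand upright and released on the wooden board while the paddle still lies in the caddy (x of glass_jar in the frame of board between -0.135 and 0.135 m and y of glass_jar in the frame of board between -0.07 and 0.07 m and z of glass_jar in the frame of board between 0.006 and 0.018 m and angle between each of glass_jar, round_tin, square_tin's own z axis and vertical below 0.12 rad and linear speed of each of glass_jar, round_tin, square_tin below 0.02 m/s and contact force between the fingers and glass_jar below 0.1 N and x of round_tin in the frame of board between -0.135 and 0.135 m and y of round_tin in the frame of board between -0.07 and 0.07 m and z of round_tin in the frame of board between 0.006 and 0.018 m and contact force between the fingers and round_tin below 0.1 N and x of square_tin in the frame of board between -0.135 and 0.135 m and y of square_tin in the frame of board between -0.07 and 0.07 m and z of square_tin in the frame of board between 0.006 and 0.018 m and contact force between the fingers and square_tin below 0.1 N and distance of paddle from where it was at the start of the episode below 0.03 m), for 0.2 s.
2. the paddle lies released, flat, lengthwise and centred on the steel plate, with the three containers still on the board (horizontal distance between paddle and plate below 0.015 m and angle between the x axis of paddle and the x axis of plate, either way round below 0.2 rad and z of paddle in the frame of plate between 0.003 and 0.011 m and angle between paddle's own z axis and vertical below 0.1 rad and linear speed of each of paddle, glass_jar, round_tin, square_tin below 0.02 m/s and contact force between the fingers and paddle below 0.1 N and x of glass_jar in the frame of board between -0.135 and 0.135 m and y of glass_jar in the frame of board between -0.07 and 0.07 m and z of glass_jar in the frame of board between 0.006 and 0.018 m and angle between each of glass_jar, round_tin, square_tin's own z axis and vertical below 0.12 rad and contact force between the fingers and glass_jar below 0.1 N and x of round_tin in the frame of board between -0.135 and 0.135 m and y of round_tin in the frame of board between -0.07 and 0.07 m and z of round_tin in the frame of board between 0.006 and 0.018 m and contact force between the fingers and round_tin below 0.1 N and x of square_tin in the frame of board between -0.135 and 0.135 m and y of square_tin in the frame of board between -0.07 and 0.07 m and z of square_tin in the frame of board between 0.006 and 0.018 m and contact force between the fingers and square_tin below 0.1 N), for 0.2 s.
At the end, for the whole second after the job is handed in: Containers upright (0.1 rad), within 15 mm of their start spots; paddle flat on the plate, origin within 15 mm of its centre, lengthwise within 0.2 rad (either way round); bead tin and brass weight within 15 mm of their starts; all released and at rest (distance of each of glass_jar, round_tin, square_tin, bead_tin, brass_weight from where it was at the start of the episode below 0.015 m and angle between each of glass_jar, round_tin, square_tin, paddle's own z axis and vertical below 0.1 rad and linear speed of each of glass_jar, round_tin, square_tin, paddle below 0.02 m/s and contact force between the fingers and glass_jar below 0.1 N and contact force between the fingers and round_tin below 0.1 N and contact force between the fingers and square_tin below 0.1 N and horizontal distance between paddle and plate below 0.015 m and angle between the x axis of paddle and the x axis of plate, either way round below 0.2 rad and z of paddle in the frame of plate between 0.003 and 0.011 m and contact force between the fingers and paddle below 0.1 N); the robot touches nothing.
It fails at once if a container is tipped over (beyond 0.5 rad) (angle between any of glass_jar, round_tin, square_tin's own z axis and vertical above 0.5 rad).
It fails at once if the bead tin or the brass weight is knocked more than 30 mm away (distance of any of bead_tin, brass_weight from where it was at the start of the episode above 0.03 m).
It fails at once if a container or the paddle is dropped: it falls freely with its underside more than 40 mm above the table ((contact force between glass_jar and anything else below 0.02 N and height (world z) of glass_jar above 0.04 m) or (contact force between round_tin and anything else below 0.02 N and height (world z) of round_tin above 0.04 m) or (contact force between square_tin and anything else below 0.02 N and height (world z) of square_tin above 0.04 m) or (contact force between paddle and anything else below 0.02 N and height (world z) of paddle above 0.04 m)).
It also fails if it takes over 136 s, if anything falls off the work surface, if the arm or the gripper's body presses on something with over 40 N, if the wrist force passes 120 N, or if a joint passes its speed limit or range.

### The arm

A 6-joint arm with a two-finger parallel gripper is mounted at the origin on the work surface. World frame = base frame: x ahead of the robot, y to its left, z up, the work surface at z = 0. Lengths are in m, angles in rad, forces in N, time in s.
With the tool pointing down it reaches from about 0.225 to 0.875 m from the base axis. Payload 3.4 kg.
Tool frame: the origin (TCP) lies at the very end of the fingers, on their centre line; the grasp point (between the pads) lies 19 mm behind it; z points along the fingers, y is the line along which they close (so a half turn about z gives the same grasp; the last joint's range is limited). The gripper opens to 85 mm and grips with 20 to 120 N. Pads are 22 mm wide; open, the fingers measure 114 mm over their backs; the gripper's body (76 mm by 85 mm) begins 54 mm behind the grasp point. The pads swing forward as they close: fully open they stand 13 mm farther back than shut.
Start: joints at [1.062, 0.276, 1.505, -0, 1.361, -0.121], TCP at [0.217, 0.532, 0.231] pointing down, gripper open.
Joint ranges: [-2.89, 2.89], [-0.75, 2.08], [0.22, 2.7], [-1.18, 4.32], [0.11, 2.71], [-2.7, 2.7]. Speed limits (rad/s): [2.57, 2.57, 3.14, 3.14, 3.14, 3.14].

### API

Orientations are given as a unit quaternion [w, x, y, z].
In Python, from rig import readout, vision, manip gives the robot as it stands.
- The arm moves only by the shell command python3 -m handwheel 'ROWS' [FORCE]. ROWS is JSON, a list of rows, each a list of 3 entries, a list of its own where there are three numbers: the shift along the tool's x, y, z in mm, then the turn, a rotation vector about the tool's x, y, z in units of 6 degrees (1.0 is 6 degrees), then the closure, from -1 (fully open) to 1 (shut), so that 0 is half open. A call has 1 to 20 rows; each row shifts and turns the commanded pose from where the row before left it, along the tool's axes as they then stand; what a row does not reach is not made up. A row lasts 1/8 s, in which the tool goes at most 62.5 mm and 10.7 degrees, less where a joint would pass 70% of its speed; a pose out of reach is approached as far as the arm can. A call is refused whole if a number of a shift passes 62.5 or a number of a turn 1, either way. A call with a gripper value outside its range is refused whole. The fingers move at their own pace and stop on an object; FORCE is the grip in N (left out, the last holds). Time passes only in rows, so rows that do not move let the fingers close. It gives the time, the measured TCP pose, the force, the opening and the grip force at its end, in the units of the state.
- readout.get_state(): the state, without advancing time (a new reading comes with each control period).
- vision.get_image(name): name is "side" or "top" or "wrist"; returns the picture (420x560x3 uint8, blue, green, red); there is no depth.
- vision.camera_params(name): a dict with "intrinsics" (3x3 intrinsics, pixels), "rvec" (rotation vector, rad) and "tvec" (3), from world to camera coordinates, as OpenCV has them; the wrist camera has in their place "hand_eye" (4x4, takes a point from camera to tool coordinates, whose origin is the TCP and whose axes are the flange's). Camera axes: x right, y down, z forward; pixel columns grow to the right and rows downward; lengths in m; the calibration is good to about 2 mm. The wrist camera is an equidistant fisheye: a pixel r from the principal point sees the ray r / f radians off the axis. A picture is of the moment at which its call begins: read the wrist's pose just before it. camera_params takes no time and is no camera call.
- manip.sign_off(): hands the job in; it is judged then, once.
The state is a dict: "clock": time; "qpos": joint angles; "qd": joint speeds; "effort": joint torques, N m; "position": TCP position; "ee_rot": TCP orientation; "contact_force": force on the tool from outside, world axes, zero at the start; "moment": the same for the moment, N m; "width": finger opening in m; "gripper_force": force on a finger pad.
Only numpy, scipy, OpenCV 4.12 (cv2) and the standard library are available. Lean on these libraries where they do the work, as an engineer would, in place of code of your own. Each camera call takes 0.05 s, during which the arm holds its last target. There are 200 camera calls.

## Working session

There is one attempt and no reset: what is moved stays moved. The work goes in short steps, Python scripts to look and compute and a shell command to move; the robot and the scene stay as the last step left them, time stands still between calls to the robot, and variables do not carry over. Pictures are saved under pics/ and viewed, at most 14 in all, crops included, and the job is handed in when it is done.

```bash
mkdir -p pics; ls
python3 - <<'E'
from rig import readout, vision
import cv2,numpy as np
print(readout.get_state())
for n in ("top","side"):
    im=vision.get_image(n); cv2.imwrite(f"pics/{n}0.png",im)
    p=vision.camera_params(n); print(n,p)
print(vision.camera_params("wrist"))
E
```

```text
pics
{'clock': 0.0, 'qpos': array([ 1.06199426e+00,  2.76595868e-01,  1.50612473e+00,  4.15159821e-06,
        1.36071374e+00, -1.21010038e-01]), 'qd': array([ 1.19424931e-05,  5.82587328e-05,  1.91322215e-03, -7.78869376e-04,
       -5.95598954e-05,  8.09295906e-04]), 'effort': array([-1.52151744e-03, -4.16769147e+01, -2.45812798e+01, -5.41788165e-05,
        1.05991244e-02, -3.14354895e-05]), 'position': array([0.21718284, 0.53183491, 0.23044257]), 'ee_rot': array([-2.87138824e-04,  1.92683699e-01,  9.81260487e-01, -8.74928641e-04]), 'contact_force': array([ 0.33469073, -0.29478897, -1.14765247]), 'moment': array([-0.00807889, -0.03216757,  0.01906109]), 'gripper_force': 0.0, 'width': 0.08551435607364245}
top {'intrinsics': array([[416.92670063,   0.        , 279.94653399],
       [  0.        , 416.92670063, 211.67978098],
       [  0.        ,   0.        ,   1.        ]]), 'rvec': array([ 2.15825651, -2.18636043,  0.16589973]), 'tvec': array([-0.04836108,  0.52416541,  1.00218717])}
side {'intrinsics': array([[480.76566369,   0.        , 286.11190197],
       [  0.        , 480.76566369, 200.00004635],
       [  0.        ,   0.        ,   1.        ]]), 'rvec': array([ 2.27354989, -0.48985454,  0.20961525]), 'tvec': array([-0.51284318,  0.14874656,  1.20821678])}
{'intrinsics': array([[325.1922621 ,   0.        , 274.01542633],
       [  0.        , 325.1922621 , 212.71239782],
       [  0.        ,   0.        ,   1.        ]]), 'hand_eye': array([[ 8.26974604e-04, -9.50006832e-01, -3.12228019e-01,
         8.08214447e-02],
       [ 9.99999655e-01,  7.59412484e-04,  3.37981422e-04,
        -3.97498869e-04],
       [-8.39748046e-05, -3.12228190e-01,  9.50007132e-01,
        -1.42558394e-01],
       [ 0.00000000e+00,  0.00000000e+00,  0.00000000e+00,
         1.00000000e+00]])}
```

View pics/top0.png

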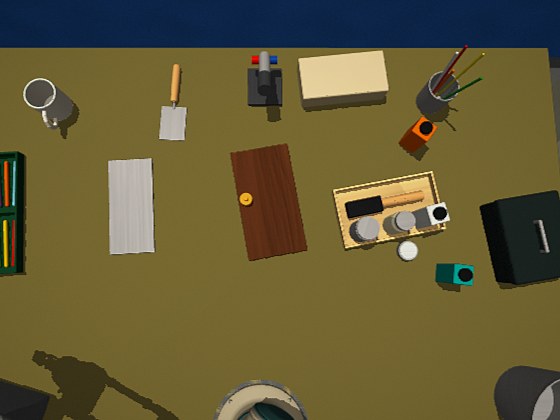

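View pics/side0.png

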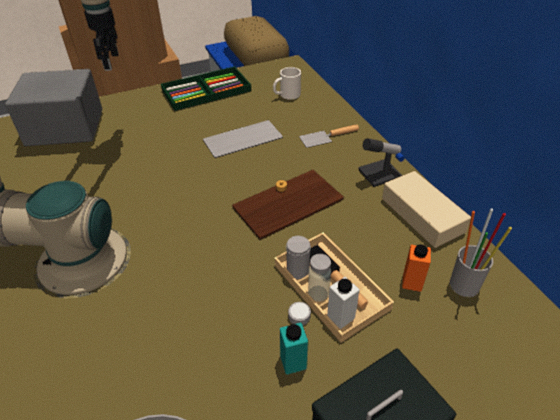

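Top view: plate at (131,206), board (268,202) with brass weight (246,200), caddy (390,210), bead tin (408,251). Containers are at (366,229), (402,222) and (438,214), the last one square. There are three square-can candidates: orange at (418,133), turquoise at (457,273) and plain aluminium at (435,215). The aluminium one fits, as it stands in the caddy. I'll measure and confirm it with a crop.

```bash
cat > h.py <<'E'
import cv2,numpy as np
from rig import readout,vision
from scipy.spatial.transform import Rotation as R
def cam(n):
    p=vision.camera_params(n); return p["intrinsics"],p["rvec"],p["tvec"]
def proj(n,P):
    K,r,t=cam(n); return cv2.projectPoints(np.array(P,float).reshape(-1,3),r,t,K,None)[0].reshape(-1,2)
def ray(n,uv):
    K,r,t=cam(n); M=cv2.Rodrigues(r)[0]
    d=np.c_[np.array(uv,float).reshape(-1,2),np.ones(len(np.array(uv).reshape(-1,2)))]@np.linalg.inv(K).T@M
    return -M.T@t,d
def plane(n,uv,z):
    o,d=ray(n,uv); return o+d*((z-o[2])/d[:,2])[:,None]
def tool():
    s=readout.get_state(); q=s["ee_rot"]; return s["position"],R.from_quat(q,scalar_first=True).as_matrix()
def wplane(uv,z,T=None):  # wrist fisheye pixel -> world point on plane z
    p,M=T or tool(); c=vision.camera_params("wrist"); K=c["intrinsics"];H=c["hand_eye"]
    d=(np.array(uv,float).reshape(-1,2)-K[:2,2])/K[0,0]; th=np.linalg.norm(d,axis=1,keepdims=True)
    v=np.c_[d/th*np.sin(th),np.cos(th)]@(M@H[:3,:3]).T; o=p+M@H[:3,3]
    return o+v*((z-o[2])/v[:,2])[:,None]
def wproj(P,T=None):
    p,M=T or tool(); c=vision.camera_params("wrist"); K=c["intrinsics"];H=c["hand_eye"]
    v=((np.array(P,float).reshape(-1,3)-p)@M-H[:3,3])@H[:3,:3]; th=np.arctan2(np.linalg.norm(v[:,:2],axis=1),v[:,2])
    return K[:2,2]+K[0,0]*th[:,None]*v[:,:2]/np.linalg.norm(v[:,:2],axis=1)[:,None]
E
python3 - <<'E'
from h import *
im=cv2.imread("pics/top0.png"); hsv=cv2.cvtColor(im,cv2.COLOR_BGR2HSV)
for nm,p in dict(plate=(131,206),board=(268,180),caddy=(435,180),cad2=(345,240),handle=(405,199),pad=(365,207),table=(200,300)).items(): print(nm,hsv[p[1],p[0]])
def rect(mask,z,seed):
    n,l,st,c=cv2.connectedComponentsWithStats(mask.astype(np.uint8)); k=l[seed[1],seed[0]]
    m=(l==k).astype(np.uint8); cs=max(cv2.findContours(m,0,1)[0],key=cv2.contourArea).reshape(-1,2)
    P=plane("top",cs,z)[:,:2].astype(np.float32)*1000; r=cv2.minAreaRect(cv2.convexHull(P)); print(seed,np.round(r[0],1),np.round(r[1],1),round(r[2],1)); return r
H,S,V=cv2.split(hsv.astype(int))
rect((S<40)&(V>100),.006,(131,206))
rect((H<14)&(V>25)&(V<130)&(S>80),.012,(268,180))
print("base px",proj("top",[0,0,0]), proj("top",[.217,.532,.23]))
cv2.imwrite("pics/c1.png",cv2.resize(im[160:290,320:490],None,fx=4.5,fy=4.5,interpolation=cv2.INTER_CUBIC))
s=cv2.imread("pics/side0.png");cv2.imwrite("pics/c2.png",cv2.resize(s[225:385,250:420],None,fx=3.7,fy=3.7,interpolation=cv2.INTER_CUBIC))
E
```

```text
plate [ 16  18 186]
board [ 10 198  85]
caddy [ 23 154 104]
cad2 [ 19 135 215]
handle [ 16 159 224]
pad [165  22  23]
table [ 24 153 117]
(131, 206) [547.4 320.8] [239.3 110.5] 2.9
(268, 180) [554.9 -25.8] [279. 148.] 9.6
base px [[259.82751014 429.74139788]] [[-26.66706589 364.10668539]]
```

View pics/c1.png

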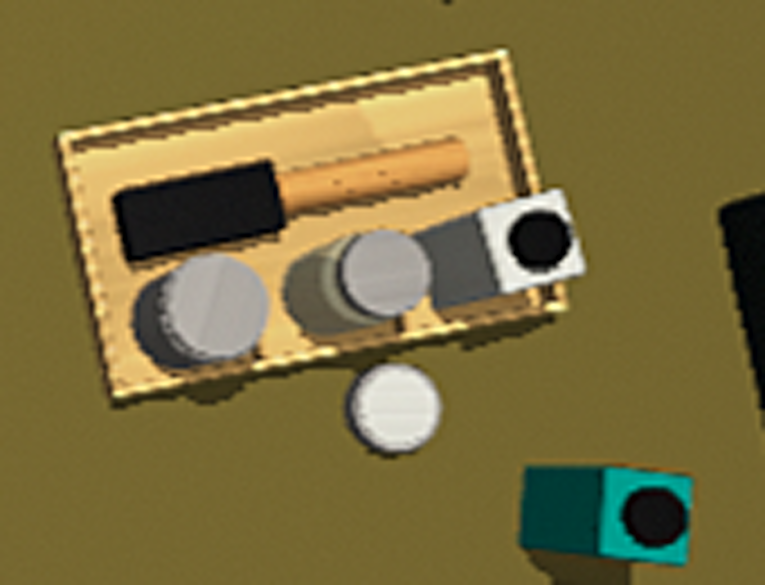

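View pics/c2.png

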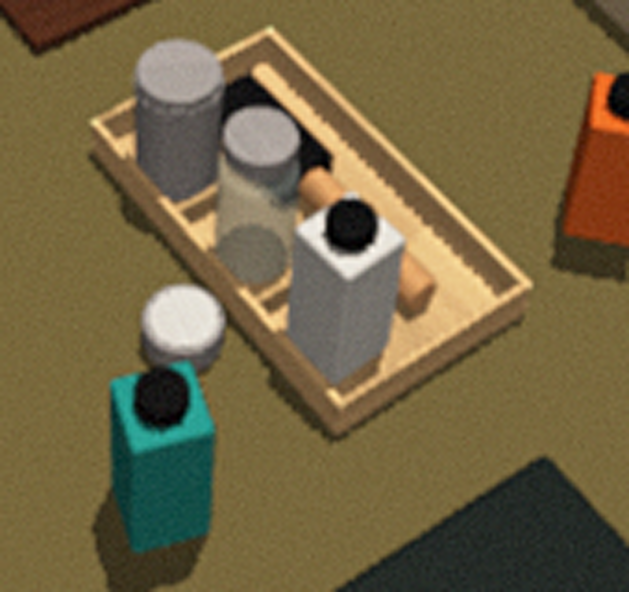

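The crops show the round tin on the left (+y pocket), the jar in the middle, and the square aluminium can with black cap at crop (540,240), inside the caddy. The turquoise look-alike stands alone on the table, so the can in the caddy is the one meant. Next I'll compute positions.

Run:
```python
from h import *
f=lambda a:np.array(a,float)/4.5+[320-.4,160-.4]
C=plane("top",f([(62,133),(505,52),(567,307),(115,402)]),.03)[:,:2]
r=cv2.minAreaRect((C*1000).astype(np.float32)); print("caddy",r, C.mean(0))
u=(C[0]-C[1]); u2=C[3]-C[2]; print("y-dir ang", np.degrees(np.arctan2(*u[::-1])),np.degrees(np.arctan2(*u2[::-1])),np.linalg.norm(u),np.linalg.norm(C[0]-C[3]))
a=np.arctan2(*(u+u2)[::-1])-np.pi/2; Rm=np.array([[np.cos(a),-np.sin(a)],[np.sin(a),np.cos(a)]]); c0=C.mean(0)
for n,l in dict(rt=(-39,82),jar=(-39,0),sq=(-39,-82),pad=(18,0)).items(): print(n,c0+Rm@np.array(l)/1000)
for n,p,z in (("rt",(216,308),.095),("jar",(386,273),.115),("sqcap",(540,240),.122),("bead",(396,407),.022)): print(n,plane("top",f([p]),z)[0])
sf=lambda a:np.array(a,float)/3.7+[250-.4,225-.4]
for n,p,z in (("rt",(180,73),.095),("jar",(262,138),.115),("sqcap",(351,218),.122),("bead",(183,318),.022)): print("side",n,plane("side",sf([p]),z)[0])
P=plane("top",f([(115,195),(272,162),(284,230),(128,262)]),.032)[:,:2]; print("pad",P.mean(0),np.degrees(np.arctan2(*(P[0]-P[1])[::-1])),np.linalg.norm(P[0]-P[1]),np.linalg.norm(P[1]-P[2]))
hd=plane("top",f([(464,160)]),.019)[0];print("handle end",hd)
print("weight",plane("top",[(246,199)],.03))
```

```text
caddy ((526.4614868164062, -330.0019226074219), (152.2299041748047, 259.5218505859375), 9.879080772399902) [ 0.52765987 -0.32990715]
y-dir ang 99.87907717373515 100.93592091754692 0.25707065336622287 0.15223679234548798
rt [ 0.4744851  -0.25630387]
jar [ 0.48930182 -0.33695413]
sq [ 0.50411854 -0.41760439]
pad [ 0.54536359 -0.3266547 ]
rt [ 0.47508969 -0.25742021  0.095     ]
jar [ 0.49032638 -0.34069764  0.115     ]
sqcap [ 0.5055938  -0.41839646  0.122     ]
bead [ 0.42452577 -0.37370402  0.022     ]
side rt [ 0.47836071 -0.25612511  0.095     ]
side jar [ 0.49252284 -0.33881814  0.115     ]
side sqcap [ 0.50841894 -0.41624301  0.122     ]
side bead [ 0.42476132 -0.37609517  0.022     ]
pad [ 0.53370888 -0.2658937 ] 101.26970198079016 0.09054699240577521 0.03867904292916756
handle end [ 0.56366008 -0.42101282  0.019     ]
weight [[0.55662677 0.02895344 0.03      ]]
```

```bash
cat > go.py <<'E'
import sys
from h import *
x,y,z,a=map(float,sys.argv[1:5]); p,M=tool()
cur=np.degrees(np.arctan2(M[1,1],M[0,1])); d=(a-cur+180)%360-180
Ry=np.radians(a); ty=np.array([np.cos(Ry),np.sin(Ry),0]); tz=np.array([0,0,-1.]); tx=np.cross(ty,tz)
D=(np.array([x,y,z])-p)*1000
tilt=np.degrees(np.arccos(-M[2,2]))
print("pos",p.round(4),"yang",cur.round(2),"tilt",tilt.round(2),"turn z units",(-d/6).round(3),"shift after turn",(D@np.c_[tx,ty,tz]).round(1),"before turn",(D@M).round(1))
E
python3 go.py .4765 -.257 .2 10.4
```

```text
pos [0.2172 0.5319 0.2305] yang 67.78 tilt 0.1 turn z units 9.563 shift after turn [-822.7  112.6   30.5] before turn [-538.4 -632.2   31.4]
```

```bash
python3 -m handwheel '[[[0,0,3],[0,0,0.956],-1],[[0,0,3],[0,0,0.956],-1],[[0,0,3],[0,0,0.956],-1],[[0,0,3],[0,0,0.956],-1],[[0,0,3],[0,0,0.956],-1],[[0,0,3],[0,0,0.956],-1],[[0,0,3],[0,0,0.956],-1],[[0,0,3],[0,0,0.956],-1],[[0,0,3],[0,0,0.956],-1],[[0,0,3],[0,0,0.956],-1]]' 60
python3 -m handwheel '[[[-48,6.6,0],[0,0,0],-1],[[-48,6.6,0],[0,0,0],-1],[[-48,6.6,0],[0,0,0],-1],[[-48,6.6,0],[0,0,0],-1],[[-48,6.6,0],[0,0,0],-1],[[-48,6.6,0],[0,0,0],-1],[[-48,6.6,0],[0,0,0],-1],[[-48,6.6,0],[0,0,0],-1],[[-48,6.6,0],[0,0,0],-1],[[-48,6.6,0],[0,0,0],-1],[[-48,6.6,0],[0,0,0],-1],[[-48,6.6,0],[0,0,0],-1],[[-48,6.6,0],[0,0,0],-1],[[-48,6.6,0],[0,0,0],-1],[[-48,6.6,0],[0,0,0],-1],[[-48,6.6,0],[0,0,0],-1],[[-48,6.6,0],[0,0,0],-1],[[0,0,0],[0,0,0],-1],[[0,0,0],[0,0,0],-1]]'
python3 go.py .4765 -.257 .2 10.4
python3 - <<'E'
from h import *
T=tool(); im=vision.get_image("wrist"); 
for P in ([.4765,-.257,.101],[.4913,-.3395,.121],[.507,-.4173,.128]): 
    u=wproj([P],T)[0]; print(u); cv2.drawMarker(im,tuple(int(v) for v in u),(0,0,255),0,12)
cv2.imwrite("pics/w1.png",im)
E
```

```text
clock: 1.35
position: [0.2173, 0.532, 0.2007]
ee_rot: [0.0, 0.641, 0.767, -0.001]
contact_force: [0.3, 0.5, 0.6]
width: 0.085
gripper_force: 0.0
clock: 3.72
position: [0.4747, -0.2493, 0.2006]
ee_rot: [-0.001, 0.64, 0.768, 0.0]
contact_force: [0.3, -0.4, -0.3]
width: 0.0852
gripper_force: 0.0
pos [ 0.4747 -0.2493  0.2006] yang 10.39 tilt 0.14 turn z units -0.002 shift after turn [-7.9  0.4  0.6] before turn [-7.9  0.4  0.6]
[275.46926071 223.18196385]
[274.87126431 323.89624265]
[276.143314   390.31559612]
```

View pics/w1.png

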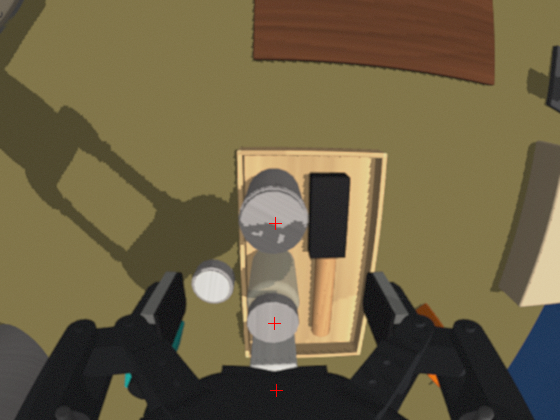

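Wrist view: predicted marks lie on the round tin's lid (275,222) and the jar's lid (274,322) within 1–2 mm. The caddy is aligned with the fingers, so I can descend.

```bash
python3 -m handwheel '[[[-4,0.4,20],[0,0,0],-1],[[-3.5,0,30],[0,0,0],-1],[[0,0,30],[0,0,0],-1],[[0,0,30],[0,0,0],-1],[[0,0,20],[0,0,0],-1],[[0,0,10],[0,0,0],-1],[[0,0,0],[0,0,0],0.4],[[0,0,0],[0,0,0],0.6],[[0,0,0],[0,0,0],1],[[0,0,0],[0,0,0],1],[[0,0,0],[0,0,0],1],[[0,0,0],[0,0,0],1]]' 50
python3 go.py .4765 -.257 .06 10.4
```

```text
clock: 5.28
position: [0.4774, -0.2574, 0.0625]
ee_rot: [0.001, 0.64, 0.768, 0.0]
contact_force: [-2.6, 1.1, 6.4]
width: 0.0548
gripper_force: 52.8
pos [ 0.4774 -0.2574  0.0625] yang 10.41 tilt 0.07 turn z units 0.002 shift after turn [ 0.6 -0.8  2.5] before turn [ 0.6 -0.8  2.5]
```

Width 54.8 mm suggests the pads straddle the tin's narrower rim, so I'll open, go 15 mm lower and regrip.

```bash
python3 -m handwheel '[[[0,0,0],[0,0,0],-1],[[0,0,0],[0,0,0],-1],[[0,0,0],[0,0,0],-1],[[0,0,8],[0,0,0],-1],[[0,0,7],[0,0,0],-1],[[0,0,0],[0,0,0],-1],[[0,0,0],[0,0,0],0.4],[[0,0,0],[0,0,0],1],[[0,0,0],[0,0,0],1],[[0,0,0],[0,0,0],1],[[0,0,0],[0,0,0],1],[[0,0,0],[0,0,0],1]]' 50
python3 go.py .4765 -.257 .06 10.4
```

```text
clock: 6.78
position: [0.4773, -0.2575, 0.0467]
ee_rot: [0.0, 0.64, 0.768, -0.0]
contact_force: [-1.3, -0.7, 6.1]
width: 0.0549
gripper_force: 53.2
pos [ 0.4773 -0.2575  0.0467] yang 10.43 tilt 0.04 turn z units 0.005 shift after turn [  0.6  -0.7 -13.3] before turn [  0.6  -0.7 -13.3]
```

```bash
python3 -m handwheel '[[[0,0,-8],[0,0,0],1],[[0,0,-20],[0,0,0],1],[[0,0,-24],[0,0,0],1],[[0,0,-24],[0,0,-0.5],1],[[0,0,0],[0,0,-0.96],1],[[0,0,0],[0,0,-0.96],1],[[0,0,0],[0,0,-0.96],1],[[0,0,0],[0,0,-0.96],1],[[0,0,0],[0,0,-0.96],1],[[0,0,0],[0,0,-0.96],1],[[0,0,0],[0,0,-0.96],1],[[0,0,0],[0,0,-0.96],1],[[0,0,0],[0,0,-0.96],1],[[0,0,0],[0,0,-0.96],1],[[0,0,0],[0,0,-0.96],1],[[0,0,0],[0,0,-0.96],1],[[0,0,0],[0,0,-0.96],1],[[0,0,0],[0,0,-0.96],1],[[0,0,0],[0,0,-0.96],1],[[0,0,0],[0,0,0],1]]'
python3 go.py .4728 -.0681 .0527 99.6
```

```text
clock: 9.28
position: [0.477, -0.2568, 0.122]
ee_rot: [-0.0, -0.085, 0.996, 0.0]
contact_force: [0.1, 0.4, -1.7]
width: 0.0549
gripper_force: 53.1
pos [ 0.477  -0.2568  0.122 ] yang 99.75 tilt 0.06 turn z units 0.025 shift after turn [-27.3 186.8  69.3] before turn [-27.8 186.6  69.5]
```

```bash
python3 -m handwheel '[[[-4,22,0],[0,0,0],1],[[-5,33,0],[0,0,0],1],[[-5,33,0],[0,0,0],1],[[-5,33,0],[0,0,0],1],[[-5,33,0],[0,0,0],1],[[-4,32.6,0],[0,0,0],1],[[0,0,20],[0,0,0],1],[[0,0,25],[0,0,0],1],[[0,0,14],[0,0,0],1],[[0,0,5],[0,0,0],1],[[0,0,3],[0,0,0],1],[[0,0,1.5],[0,0,0],1],[[0,0,0],[0,0,0],1]]'
python3 go.py .4728 -.0681 .0527 99.6
```

```text
clock: 10.9
position: [0.4732, -0.0687, 0.0541]
ee_rot: [0.0, -0.085, 0.996, -0.0]
contact_force: [0.4, 0.7, -1.5]
width: 0.0549
gripper_force: 53.3
pos [ 0.4732 -0.0687  0.0541] yang 99.8 tilt 0.04 turn z units 0.033 shift after turn [0.3 0.7 1.4] before turn [0.3 0.7 1.4]
```

```bash
python3 -m handwheel '[[[0,0,1],[0,0,0],1],[[0,0,1],[0,0,0],1],[[0,0,0],[0,0,0],1],[[0,0,0],[0,0,0],1]]'
```

```text
clock: 11.4
position: [0.4733, -0.0687, 0.0527]
ee_rot: [0.001, -0.086, 0.996, -0.0]
contact_force: [-1.5, -0.5, 5.8]
width: 0.0547
gripper_force: 53.9
```

Contact is felt, so I'll release, rise and turn back.

```bash
python3 -m handwheel '[[[0,0,0],[0,0,0],0.2],[[0,0,0],[0,0,0],-0.4],[[0,0,0],[0,0,0],-1],[[0,0,0],[0,0,0],-1],[[0,0,0],[0,0,0],-1],[[0,0,-10],[0,0,0],-1],[[0,0,-30],[0,0,0],-1],[[0,0,-40],[0,0,0],-1],[[0,0,-40],[0,0,0],-1],[[0,0,-27],[0,0,0],-1]]'
python3 -m handwheel '[[[0,0,0],[0,0,0.99],-1],[[0,0,0],[0,0,0.99],-1],[[0,0,0],[0,0,0.99],-1],[[0,0,0],[0,0,0.99],-1],[[0,0,0],[0,0,0.99],-1],[[0,0,0],[0,0,0.99],-1],[[0,0,0],[0,0,0.99],-1],[[0,0,0],[0,0,0.99],-1],[[0,0,0],[0,0,0.99],-1],[[0,0,0],[0,0,0.99],-1],[[0,0,0],[0,0,0.99],-1],[[0,0,0],[0,0,0.99],-1],[[0,0,0],[0,0,0.99],-1],[[0,0,0],[0,0,0.99],-1],[[0,0,0],[0,0,0.99],-1],[[0,0,0],[0,0,0],-1]]'
python3 go.py .4913 -.3395 .06 10.4; python3 go.py .4765 -.257 .06 10.4
python3 - <<'E'
from h import *
T=tool();im=vision.get_image("wrist");cv2.imwrite("pics/w2.png",im)
t=vision.get_image("top"); d=cv2.absdiff(t,cv2.imread("pics/top0.png"))
t=t[130:290,200:480];cv2.imwrite("pics/t2.png",cv2.resize(t,None,fx=2.8,fy=2.8))
E
```

```text
clock: 12.65
position: [0.4736, -0.0687, 0.2015]
ee_rot: [0.002, -0.086, 0.996, -0.001]
contact_force: [-0.3, -0.1, -0.9]
width: 0.0855
gripper_force: 0.0
clock: 14.65
position: [0.4729, -0.0686, 0.1994]
ee_rot: [0.0, 0.637, 0.77, 0.0]
contact_force: [0.8, 0.3, -0.2]
width: 0.0851
gripper_force: 0.0
pos [ 0.4729 -0.0686  0.1994] yang 10.79 tilt 0.04 turn z units 0.065 shift after turn [-269.8  -30.8  139.4] before turn [-269.5  -32.8  139.4]
pos [ 0.4729 -0.0686  0.1994] yang 10.79 tilt 0.04 turn z units 0.065 shift after turn [-186.   -30.5  139.4] before turn [-185.7  -31.9  139.4]
```

View pics/w2.png

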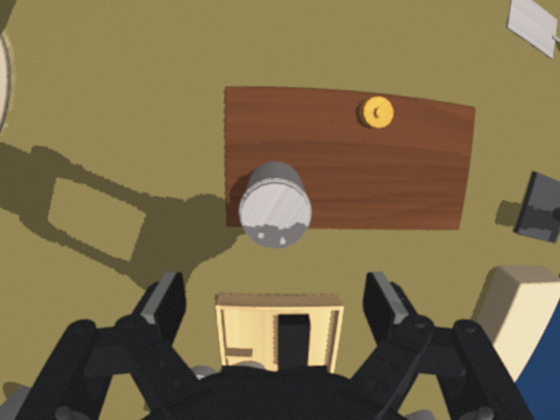

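The round tin stands on the board at (275,212). Now the jar.

```bash
python3 -m handwheel '[[[-30,-4,0],[0,0,0.065],-1],[[-48,-5.4,0],[0,0,0],-1],[[-48,-5.4,0],[0,0,0],-1],[[-48,-5.4,0],[0,0,0],-1],[[-48,-5.4,0],[0,0,0],-1],[[-48,-5.2,0],[0,0,0],-1],[[0,0,0],[0,0,0],-1],[[0,0,0],[0,0,0],-1]]'
python3 go.py .4913 -.3395 .06 10.4
python3 - <<'E'
from h import *
T=tool();im=vision.get_image("wrist"); g=cv2.cvtColor(im,cv2.COLOR_BGR2GRAY)
u=wproj([[.4913,-.3395,.121],[.507,-.4173,.128]],T); print(u)
for v in u: cv2.drawMarker(im,tuple(int(k) for k in v),(0,0,255),0,8)
cv2.imwrite("pics/w3.png",im[130:420,150:420])
E
```

```text
clock: 15.75
position: [0.4909, -0.3392, 0.1985]
ee_rot: [-0.001, 0.641, 0.768, 0.0]
contact_force: [-0.6, -0.4, -1.3]
width: 0.0853
gripper_force: 0.0
pos [ 0.4909 -0.3392  0.1985] yang 10.34 tilt 0.09 turn z units -0.01 shift after turn [ -0.4   0.3 138.5] before turn [ -0.6   0.4 138.5]
[[275.46361668 223.78799807]
 [277.0668854  319.06175484]]
```

View pics/w3.png

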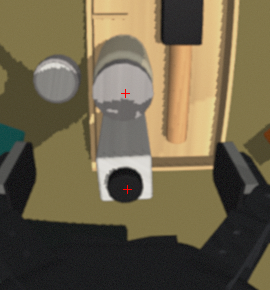

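The jar's lid is about 4 mm on from the mark (crop (124,88) vs (125,94)), so I'll shift 3 mm along tool x and descend.

```bash
python3 -m handwheel '[[[3,0,20],[0,0,0],-1],[[0,0,30],[0,0,0],-1],[[0,0,30],[0,0,0],-1],[[0,0,30],[0,0,0],-1],[[0,0,20],[0,0,0],-1],[[0,0,10],[0,0,0],-1],[[0,0,0],[0,0,0],-1],[[0,0,0],[0,0,0],0.4],[[0,0,0],[0,0,0],1],[[0,0,0],[0,0,0],1],[[0,0,0],[0,0,0],1],[[0,0,0],[0,0,0],1],[[0,0,0],[0,0,0],1]]' 50
python3 go.py .4913 -.3395 .06 10.4
python3 -m handwheel '[[[0,0,-8],[0,0,0],1],[[0,0,-20],[0,0,0],1],[[0,0,-24],[0,0,0],1],[[0,0,-24],[0,0,-0.5],1],[[0,0,0],[0,0,-0.96],1],[[0,0,0],[0,0,-0.96],1],[[0,0,0],[0,0,-0.96],1],[[0,0,0],[0,0,-0.96],1],[[0,0,0],[0,0,-0.96],1],[[0,0,0],[0,0,-0.96],1],[[0,0,0],[0,0,-0.96],1],[[0,0,0],[0,0,-0.96],1],[[0,0,0],[0,0,-0.96],1],[[0,0,0],[0,0,-0.96],1],[[0,0,0],[0,0,-0.96],1],[[0,0,0],[0,0,-0.96],1],[[0,0,0],[0,0,-0.96],1],[[0,0,0],[0,0,-0.96],1],[[0,0,0],[0,0,-0.96],1],[[0,0,0],[0,0,0],1]]'
python3 go.py .5596 -.0534 .0667 99.6
```

```text
clock: 17.42
position: [0.4908, -0.3372, 0.0602]
ee_rot: [0.001, 0.641, 0.768, -0.0]
contact_force: [-2.0, 0.8, 5.5]
width: 0.0488
gripper_force: 49.7
pos [ 0.4908 -0.3372  0.0602] yang 10.33 tilt 0.09 turn z units -0.012 shift after turn [-2.3  0.   0.2] before turn [-2.3  0.   0.2]
clock: 19.92
position: [0.4906, -0.3366, 0.1347]
ee_rot: [-0.0, -0.084, 0.996, 0.0]
contact_force: [0.3, 0.3, -2.8]
width: 0.0487
gripper_force: 51.0
pos [ 0.4906 -0.3366  0.1347] yang 99.66 tilt 0.03 turn z units 0.01 shift after turn [-115.3  267.7   68. ] before turn [-115.6  267.5   68.1]
```

```bash
python3 -m handwheel '[[[-15,17,0],[0,0,0],1],[[-19,41,0],[0,0,0],1],[[-19,41,0],[0,0,0],1],[[-19,41,0],[0,0,0],1],[[-19,41,0],[0,0,0],1],[[-19,41,0],[0,0,0],1],[[-5,41,0],[0,0,0],1],[[0,4,0],[0,0,0],1],[[0,0,20],[0,0,0],1],[[0,0,25],[0,0,0],1],[[0,0,14],[0,0,0],1],[[0,0,4],[0,0,0],1],[[0,0,2],[0,0,0],1],[[0,0,1],[0,0,0],1],[[0,0,1],[0,0,0],1],[[0,0,0],[0,0,0],1]]'
python3 go.py .5596 -.0534 .0662 99.6
```

```text
clock: 21.92
position: [0.5591, -0.0542, 0.0681]
ee_rot: [0.0, -0.085, 0.996, -0.0]
contact_force: [0.4, 0.8, -2.5]
width: 0.0486
gripper_force: 51.4
pos [ 0.5591 -0.0542  0.0681] yang 99.73 tilt 0.03 turn z units 0.022 shift after turn [-0.7  0.7  1.9] before turn [-0.7  0.7  1.9]
```

```bash
python3 -m handwheel '[[[0,0,1],[0,0,0],1],[[0,0,1],[0,0,0],1],[[0,0,0.8],[0,0,0],1],[[0,0,0],[0,0,0],1]]'
```

```text
clock: 22.42
position: [0.5592, -0.0542, 0.0662]
ee_rot: [0.001, -0.085, 0.996, -0.0]
contact_force: [-1.5, 0.4, 5.9]
width: 0.0484
gripper_force: 52.1
```

```bash
python3 -m handwheel '[[[0,0,0],[0,0,0],0.2],[[0,0,0],[0,0,0],-0.4],[[0,0,0],[0,0,0],-1],[[0,0,0],[0,0,0],-1],[[0,0,0],[0,0,0],-1],[[0,0,-10],[0,0,0],-1],[[0,0,-30],[0,0,0],-1],[[0,0,-40],[0,0,0],-1],[[0,0,-40],[0,0,0],-1],[[0,0,-14],[0,0,0],-1]]'
python3 -m handwheel '[[[0,0,0],[0,0,0.99],-1],[[0,0,0],[0,0,0.99],-1],[[0,0,0],[0,0,0.99],-1],[[0,0,0],[0,0,0.99],-1],[[0,0,0],[0,0,0.99],-1],[[0,0,0],[0,0,0.99],-1],[[0,0,0],[0,0,0.99],-1],[[0,0,0],[0,0,0.99],-1],[[0,0,0],[0,0,0.99],-1],[[0,0,0],[0,0,0.99],-1],[[0,0,0],[0,0,0.99],-1],[[0,0,0],[0,0,0.99],-1],[[0,0,0],[0,0,0.99],-1],[[0,0,0],[0,0,0.99],-1],[[0,0,0],[0,0,0.99],-1],[[0,0,0],[0,0,0],-1]]'
python3 go.py .5063 -.414 .065 10.4
```

```text
clock: 23.68
position: [0.5604, -0.0545, 0.2023]
ee_rot: [0.003, -0.085, 0.996, -0.001]
contact_force: [-0.4, -0.7, -0.7]
width: 0.0854
gripper_force: 0.0
clock: 25.68
position: [0.5584, -0.0541, 0.1983]
ee_rot: [-0.001, 0.638, 0.77, -0.0]
contact_force: [-0.3, -0.4, 0.3]
width: 0.0853
gripper_force: 0.0
pos [ 0.5584 -0.0541  0.1983] yang 10.7 tilt 0.09 turn z units 0.05 shift after turn [-344.6 -116.2  133.3] before turn [-344.1 -117.9  133.2]
```

```bash
python3 -m handwheel '[[[-30,-10,0],[0,0,0.05],-1],[[-45,-15.2,0],[0,0,0],-1],[[-45,-15.2,0],[0,0,0],-1],[[-45,-15.2,0],[0,0,0],-1],[[-45,-15.2,0],[0,0,0],-1],[[-45,-15.2,0],[0,0,0],-1],[[-45,-15.2,0],[0,0,0],-1],[[-45,-15,0],[0,0,0],-1],[[0,0,0],[0,0,0],-1],[[0,0,0],[0,0,0],-1]]'
python3 go.py .5063 -.414 .065 10.4
python3 - <<'E'
from h import *
T=tool();im=vision.get_image("wrist")
u=wproj([[.5063,-.414,.128]],T)[0]; print(u)
c=im[160:290,200:350]; m=(c.max(2)<60).astype(np.uint8)
n,l,st,ce=cv2.connectedComponentsWithStats(m)
for i in range(1,n):
    if st[i,4]>200: print(st[i],ce[i]+[200,160],wplane([ce[i]+[200,160]],.128,T))
cv2.drawMarker(im,tuple(int(k) for k in u),(0,0,255),0,8)
cv2.imwrite("pics/w4.png",im[130:350,150:420])
E
```

```text
clock: 26.92
position: [0.5063, -0.4138, 0.1983]
ee_rot: [-0.001, 0.64, 0.768, 0.0]
contact_force: [0.1, -0.2, 0.2]
width: 0.0853
gripper_force: 0.0
pos [ 0.5063 -0.4138  0.1983] yang 10.36 tilt 0.12 turn z units -0.007 shift after turn [ -0.2  -0.  133.3] before turn [ -0.4   0.  133.3]
[274.97905291 227.05454336]
[  53   50   39   40 1250] [272.0576 229.4408] [[ 0.50460951 -0.41613055  0.128     ]]
```

View pics/w4.png

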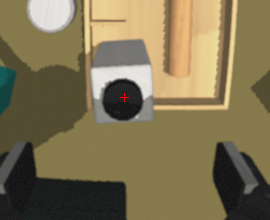

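The aluminium can sits at crop (122,99), squarely aligned and within 2 mm of the mark. I'll grasp it.

```bash
python3 -m handwheel '[[[-1.5,-1.3,20],[0,0,0],-1],[[0,0,30],[0,0,0],-1],[[0,0,30],[0,0,0],-1],[[0,0,30],[0,0,0],-1],[[0,0,15],[0,0,0],-1],[[0,0,8],[0,0,0],-1],[[0,0,0],[0,0,0],-1],[[0,0,0],[0,0,0],0.4],[[0,0,0],[0,0,0],1],[[0,0,0],[0,0,0],1],[[0,0,0],[0,0,0],1],[[0,0,0],[0,0,0],1],[[0,0,0],[0,0,0],1]]' 50
python3 go.py .5063 -.4155 .065 10.4
python3 -m handwheel '[[[0,0,-8],[0,0,0],1],[[0,0,-20],[0,0,0],1],[[0,0,-24],[0,0,0],1],[[0,0,-24],[0,0,-0.5],1],[[0,0,0],[0,0,-0.96],1],[[0,0,0],[0,0,-0.96],1],[[0,0,0],[0,0,-0.96],1],[[0,0,0],[0,0,-0.96],1],[[0,0,0],[0,0,-0.96],1],[[0,0,0],[0,0,-0.96],1],[[0,0,0],[0,0,-0.96],1],[[0,0,0],[0,0,-0.96],1],[[0,0,0],[0,0,-0.96],1],[[0,0,0],[0,0,-0.96],1],[[0,0,0],[0,0,-0.96],1],[[0,0,0],[0,0,-0.96],1],[[0,0,0],[0,0,-0.96],1],[[0,0,0],[0,0,-0.96],1],[[0,0,0],[0,0,-0.96],1],[[0,0,0],[0,0,0],1]]'
python3 go.py .6464 -.0387 .073 99.6
```

```text
clock: 28.6
position: [0.5059, -0.4167, 0.0671]
ee_rot: [0.001, 0.641, 0.768, -0.0]
contact_force: [-2.0, -0.4, 5.9]
width: 0.0461
gripper_force: 50.6
pos [ 0.5059 -0.4167  0.0671] yang 10.33 tilt 0.1 turn z units -0.011 shift after turn [1.1 0.6 2.1] before turn [1.1 0.6 2.1]
clock: 31.1
position: [0.5054, -0.4158, 0.1415]
ee_rot: [-0.0, -0.084, 0.996, 0.001]
contact_force: [-0.7, -0.3, -2.2]
width: 0.0463
gripper_force: 50.3
pos [ 0.5054 -0.4158  0.1415] yang 99.66 tilt 0.07 turn z units 0.01 shift after turn [-201.9  348.3   68.5] before turn [-202.3  348.    68.8]
```

```bash
python3 -m handwheel '[[[-20,20,0],[0,0,0],1],[[-26,40,0],[0,0,0],1],[[-26,40,0],[0,0,0],1],[[-26,40,0],[0,0,0],1],[[-26,40,0],[0,0,0],1],[[-26,40,0],[0,0,0],1],[[-26,40,0],[0,0,0],1],[[-26,40,0],[0,0,0],1],[[0,40,0],[0,0,0],1],[[0,8,0],[0,0,0],1],[[0,0,20],[0,0,0],1],[[0,0,25],[0,0,0],1],[[0,0,14],[0,0,0],1],[[0,0,4],[0,0,0],1],[[0,0,2],[0,0,0],1],[[0,0,1],[0,0,0],1],[[0,0,1],[0,0,0],1],[[0,0,0],[0,0,0],1]]'
python3 go.py .6464 -.0387 .0731 99.6
```

```text
clock: 33.35
position: [0.6461, -0.039, 0.0753]
ee_rot: [0.0, -0.085, 0.996, -0.0]
contact_force: [0.9, -0.3, -2.0]
width: 0.0461
gripper_force: 50.6
pos [ 0.6461 -0.039   0.0753] yang 99.73 tilt 0.03 turn z units 0.022 shift after turn [-0.4  0.3  2.2] before turn [-0.4  0.3  2.2]
```

```bash
python3 -m handwheel '[[[0,0,1],[0,0,0],1],[[0,0,1],[0,0,0],1],[[0,0,1],[0,0,0],1],[[0,0,0],[0,0,0],1]]'
python3 -m handwheel '[[[0,0,0],[0,0,0],0.2],[[0,0,0],[0,0,0],-0.4],[[0,0,0],[0,0,0],-1],[[0,0,0],[0,0,0],-1],[[0,0,0],[0,0,0],-1],[[0,0,-10],[0,0,0],-1],[[0,0,-30],[0,0,0],-1],[[0,0,-40],[0,0,0],-1],[[0,0,-40],[0,0,0],-1],[[0,0,-7],[0,0,0],-1]]'
python3 -m handwheel '[[[0,0,0],[0,0,0.99],-1],[[0,0,0],[0,0,0.99],-1],[[0,0,0],[0,0,0.99],-1],[[0,0,0],[0,0,0.99],-1],[[0,0,0],[0,0,0.99],-1],[[0,0,0],[0,0,0.99],-1],[[0,0,0],[0,0,0.99],-1],[[0,0,0],[0,0,0.99],-1],[[0,0,0],[0,0,0.99],-1],[[0,0,0],[0,0,0.99],-1],[[0,0,0],[0,0,0.99],-1],[[0,0,0],[0,0,0.99],-1],[[0,0,0],[0,0,0.99],-1],[[0,0,0],[0,0,0.99],-1],[[0,0,0],[0,0,0.99],-1],[[0,0,0],[0,0,0],-0.36]]'
python3 go.py .5366 -.281 .12 10.7
```

```text
clock: 33.85
position: [0.6461, -0.039, 0.0731]
ee_rot: [0.0, -0.085, 0.996, -0.0]
contact_force: [-0.9, -0.0, 5.3]
width: 0.0457
gripper_force: 51.3
clock: 35.1
position: [0.6479, -0.0393, 0.2033]
ee_rot: [0.004, -0.085, 0.996, -0.001]
contact_force: [-0.4, -0.5, -0.4]
width: 0.0854
gripper_force: 0.0
clock: 37.1
position: [0.6454, -0.0389, 0.1982]
ee_rot: [-0.001, 0.638, 0.77, -0.0]
contact_force: [0.3, 0.2, 0.2]
width: 0.0699
gripper_force: 0.0
pos [ 0.6454 -0.0389  0.1982] yang 10.7 tilt 0.09 turn z units -0.0 shift after turn [-217.7 -151.8   78.2] before turn [-217.7 -151.7   78.3]
```

```bash
python3 -m handwheel '[[[-30,-22,0],[0,0,0],-0.36],[[-38,-26,0],[0,0,0],-0.36],[[-38,-26,0],[0,0,0],-0.36],[[-38,-26,0],[0,0,0],-0.36],[[-38,-26,0],[0,0,0],-0.36],[[-36,-26,0],[0,0,0],-0.36],[[0,0,28],[0,0,0],-0.36],[[0,0,0],[0,0,0],-0.36],[[0,0,0],[0,0,0],-0.36]]'
python3 go.py .5366 -.281 .012 10.7
python3 - <<'E'
from h import *
T=tool();im=vision.get_image("wrist"); np.savez("w5.npz",p=T[0],M=T[1])
m=(im.max(2)<55).astype(np.uint8); u=wproj([[.5366,-.281,.032]],T)[0]; print(u)
n,l,st,ce=cv2.connectedComponentsWithStats(m); 
k=l[int(u[1])-10,int(u[0])]; print(st[k])
cs=max(cv2.findContours((l==k).astype(np.uint8),0,1)[0],key=cv2.contourArea).reshape(-1,2)
P=wplane(cs,.032,T)[:,:2]*1000; r=cv2.minAreaRect(P.astype(np.float32)); print(r)
cv2.drawMarker(im,tuple(int(k) for k in u),(0,0,255),0,8); cv2.imwrite("pics/w5.png",im)
E
```

```text
clock: 38.22
position: [0.5371, -0.281, 0.1713]
ee_rot: [0.0, 0.638, 0.77, 0.0]
contact_force: [-0.4, 0.8, 0.0]
width: 0.0581
gripper_force: 0.0
pos [ 0.5371 -0.281   0.1713] yang 10.7 tilt 0.02 turn z units 0.001 shift after turn [ 1.000e-01 -5.000e-01  1.593e+02] before turn [ 1.000e-01 -5.000e-01  1.593e+02]
[274.23054626 199.46515808]
[ 253  134   44   97 4037]
((534.3954467773438, -266.4728088378906), (37.447364807128906, 88.49435424804688), 11.113762855529785)
```

View pics/w5.png

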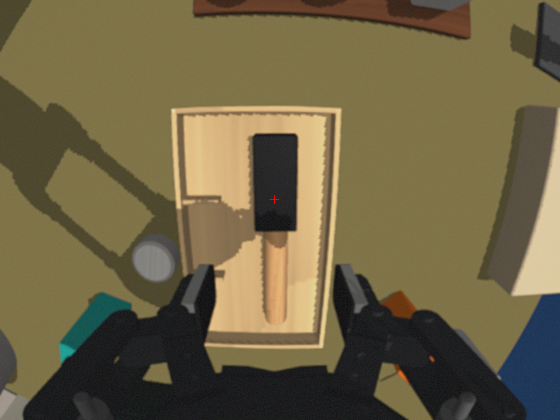

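The pad (253–297, 134–231) is centred between the fingers, with the mark at its x≈+40. I'll descend.

```bash
python3 -m handwheel '[[[0,0,20],[0,0,-0.06],-0.36],[[0,0,35],[0,0,0],-0.36],[[0,0,35],[0,0,0],-0.36],[[0,0,30],[0,0,0],-0.36],[[0,0,20],[0,0,0],-0.36],[[0,0,12],[0,0,0],-0.36],[[0,0,6],[0,0,0],-0.36],[[0,0,4],[0,0,0],-0.36],[[0,0,0],[0,0,0],-0.36],[[0,0,0],[0,0,0],-0.36]]'
```

```text
clock: 39.52
position: [0.5371, -0.2816, 0.0096]
ee_rot: [0.001, 0.636, 0.772, 0.0]
contact_force: [0.6, -0.1, -0.5]
width: 0.0577
gripper_force: 0.0
```

```bash
python3 -m handwheel '[[[0,0,0],[0,0,0],0],[[0,0,0],[0,0,0],0.2],[[0,0,0],[0,0,0],1],[[0,0,0],[0,0,0],1],[[0,0,0],[0,0,0],1],[[0,0,0],[0,0,0],1]]' 70
python3 go.py .5371 -.2816 .0096 11
python3 -m handwheel '[[[0,0,-4],[0,0,0],1],[[0,0,-10],[0,0,0],1],[[0,0,-20],[0,0,0],1],[[0,0,-30],[0,0,0],1],[[0,0,-35],[0,0,0],1],[[0,0,-40],[0,0,0],1],[[0,0,-40],[0,0,0],1],[[0,0,-20],[0,0,0],1],[[0,0,0],[0,0,0],1]]'
python3 - <<'E'
from h import *
cv2.imwrite("pics/w6.png",vision.get_image("wrist"))
E
```

```text
clock: 40.28
position: [0.5373, -0.2816, 0.0098]
ee_rot: [0.001, 0.636, 0.772, 0.0]
contact_force: [0.3, -0.1, 5.5]
width: 0.0385
gripper_force: 72.7
pos [ 0.5373 -0.2816  0.0098] yang 10.98 tilt 0.1 turn z units -0.003 shift after turn [ 0.1 -0.2  0.2] before turn [ 0.1 -0.2  0.2]
clock: 41.4
position: [0.5374, -0.2818, 0.2099]
ee_rot: [0.002, 0.636, 0.772, 0.0]
contact_force: [0.3, -0.3, -2.8]
width: 0.0389
gripper_force: 72.0
```

View pics/w6.png

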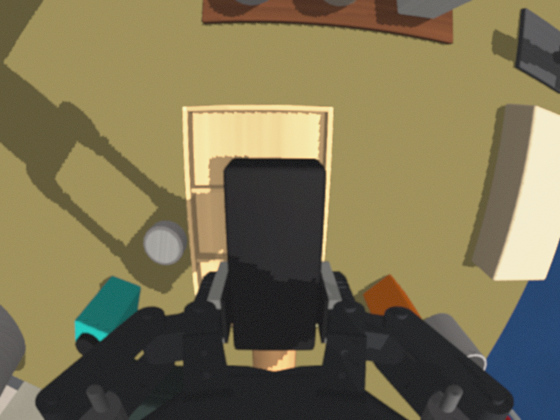

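The paddle is held level, with the pad spanning rows 160–348.

```bash
python3 - <<'E'
from h import *
p,M=tool()
print((wplane([(275,160),(275,348),(225,250),(325,250)],.232)-p)@M*1000)
E
python3 -m handwheel '[[[0,0,0],[0,0,-0.45],1],[[0,0,0],[0,0,-0.88],1],[[0,0,0],[0,0,-0.88],1],[[0,0,0],[0,0,-0.88],1],[[0,0,0],[0,0,-0.88],1],[[0,0,0],[0,0,-0.88],1],[[0,0,0],[0,0,-0.88],1],[[0,0,0],[0,0,-0.88],1],[[0,0,0],[0,0,-0.88],1],[[0,0,0],[0,0,-0.88],1],[[0,0,0],[0,0,-0.88],1],[[0,0,0],[0,0,-0.88],1],[[0,0,0],[0,0,-0.88],1],[[0,0,0],[0,0,-0.88],1],[[0,0,0],[0,0,-0.88],1],[[0,0,0],[0,0,-0.88],1],[[0,0,0],[0,0,0],1]]'
python3 go.py .5075 .3188 .01 92.9
```

```text
[[ 61.64161549  -0.29353157 -23.81936762]
 [-26.82851269  -0.11241983 -23.79049717]
 [ 25.31971905 -20.45475071 -23.81527889]
 [ 25.3463799   20.01179136 -23.79976096]]
clock: 43.58
position: [0.5358, -0.2807, 0.206]
ee_rot: [-0.002, -0.025, 1.0, 0.001]
contact_force: [0.5, -0.1, -2.3]
width: 0.0385
gripper_force: 72.1
pos [ 0.5358 -0.2807  0.206 ] yang 92.83 tilt 0.22 turn z units -0.012 shift after turn [ -2.1 600.2 196. ] before turn [ -1.9 599.7 197.4]
```

```bash
python3 -m handwheel '[[[-3.6,25,0],[0,0,0],1],[[0,45,0],[0,0,0],1],[[0,48,0],[0,0,0],1],[[0,48,0],[0,0,0],1],[[0,48,0],[0,0,0],1],[[0,48,0],[0,0,0],1],[[0,48,0],[0,0,0],1],[[0,48,0],[0,0,0],1],[[0,48,0],[0,0,0],1],[[0,48,0],[0,0,0],1],[[0,48,0],[0,0,0],1],[[0,48,0],[0,0,0],1],[[0,35,0],[0,0,0],1],[[0,15,0],[0,0,0],1],[[0,0,20],[0,0,0],1],[[0,0,20],[0,0,0],1],[[0,0,0],[0,0,0],1],[[0,0,0],[0,0,0],1]]'
python3 go.py .509 .3188 .01 92.9
python3 - <<'E'
from h import *
cv2.imwrite("pics/w7.png",vision.get_image("wrist"))
E
```

```text
clock: 45.82
position: [0.5103, 0.3179, 0.1686]
ee_rot: [0.0, -0.025, 1.0, 0.0]
contact_force: [0.6, -0.4, -2.2]
width: 0.0381
gripper_force: 71.8
pos [0.5103 0.3179 0.1686] yang 92.85 tilt 0.04 turn z units -0.008 shift after turn [  1.3   0.9 158.6] before turn [  1.4   0.9 158.6]
```

View pics/w7.png

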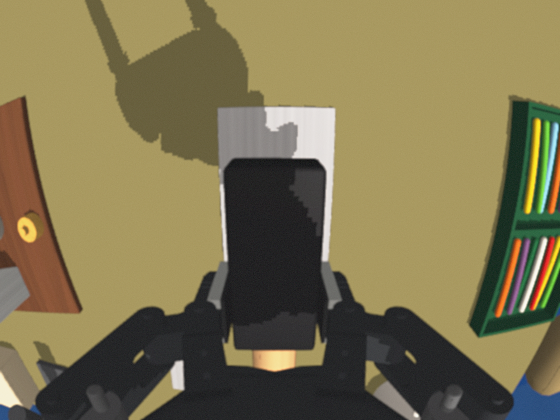

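The paddle is centred laterally over the plate (219–334), whose far edge is at row 107. I'll descend.

```bash
python3 - <<'E'
from h import *
print(wplane([(276,107)],.006))
E
python3 -m handwheel '[[[1.3,0.9,20],[0,0,0],1],[[0,0,35],[0,0,0],1],[[0,0,35],[0,0,0],1],[[0,0,30],[0,0,0],1],[[0,0,20],[0,0,0],1],[[0,0,10],[0,0,0],1],[[0,0,4],[0,0,0],1],[[0,0,2],[0,0,0],1],[[0,0,1],[0,0,0],1],[[0,0,0],[0,0,0],1],[[0,0,0],[0,0,0],1]]'
```

```text
[[0.42763406 0.31581467 0.006     ]]
clock: 47.25
position: [0.5089, 0.3191, 0.0113]
ee_rot: [0.0, -0.025, 1.0, 0.0]
contact_force: [-0.2, 0.5, -2.7]
width: 0.0387
gripper_force: 71.9
```

```bash
python3 -m handwheel '[[[0,0,1],[0,0,0],1],[[0,0,0.7],[0,0,0],1],[[0,0,0],[0,0,0],1],[[0,0,0],[0,0,0],1]]'
```

```text
clock: 47.75
position: [0.5088, 0.319, 0.0098]
ee_rot: [0.0, -0.025, 1.0, 0.0]
contact_force: [-2.7, -0.4, 4.1]
width: 0.0387
gripper_force: 72.6
```

```bash
python3 -m handwheel '[[[0,0,0],[0,0,0],0],[[0,0,0],[0,0,0],-0.2],[[0,0,0],[0,0,0],-0.4],[[0,0,0],[0,0,0],-0.4],[[0,0,0],[0,0,0],-0.4],[[0,0,-10],[0,0,0],-0.4],[[0,0,-30],[0,0,0],-0.4],[[0,0,-40],[0,0,0],-0.4],[[0,0,-40],[0,0,0],-1],[[0,0,-40],[0,0,0],-1],[[0,0,-30],[0,0,0],-1],[[0,0,0],[0,0,0],-1],[[0,0,0],[0,0,0],-1]]'
python3 go.py .6461 -.039 .2 99.73
python3 - <<'E'
from h import *
T=tool();im=vision.get_image("wrist"); top=vision.get_image("top")
m=(im.max(2)<55).astype(np.uint8); u=wproj([[.4925,.318,.032]],T)[0]
n,l,st,ce=cv2.connectedComponentsWithStats(m); k=l[int(u[1]),int(u[0])]; print(u,st[k])
cs=max(cv2.findContours((l==k).astype(np.uint8),0,1)[0],key=cv2.contourArea).reshape(-1,2)
r=cv2.minAreaRect((wplane(cs,.032,T)[:,:2]*1000).astype(np.float32)); print(r)
cv2.imwrite("pics/t3.png",cv2.resize(top[120:300,90:490],None,fx=2,fy=2,interpolation=cv2.INTER_CUBIC))
E
```

```text
clock: 49.38
position: [0.5081, 0.3186, 0.1988]
ee_rot: [-0.0, -0.025, 1.0, -0.0]
contact_force: [0.2, -0.9, -0.1]
width: 0.0854
gripper_force: 0.0
pos [0.5081 0.3186 0.1988] yang 92.89 tilt 0.06 turn z units -1.14 shift after turn [ -75.6 -375.8   -1.2] before turn [-119.8 -364.1   -1.2]
[274.22420197 177.23573496] [ 255  132   40   89 3405]
((492.48016357421875, 317.9376220703125), (88.37496948242188, 37.31839370727539), 2.3182294368743896)
```

View pics/t3.png

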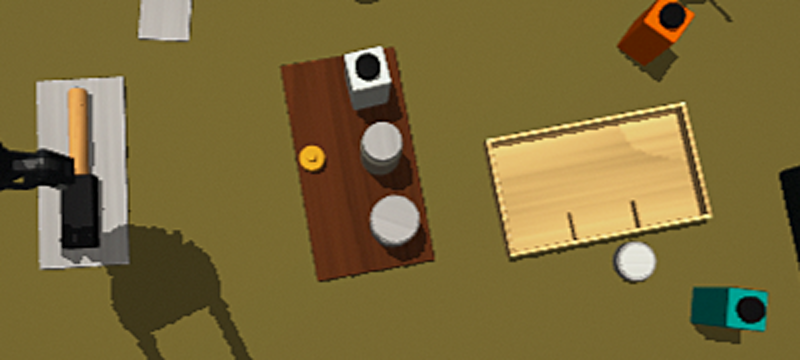

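The top view shows the paddle centred on the plate at (78,170), the three containers standing on the board, and the bead tin and weight unmoved. I'll return the square can first.

```bash
python3 -m handwheel '[[[0,0,0],[0,0,-0.57],-1],[[0,0,0],[0,0,-0.57],-1],[[-7,-36,0],[0,0,0],-1],[[-9,-44,0],[0,0,0],-1],[[-10,-49,0],[0,0,0],-1],[[-10,-50,0],[0,0,0],-1],[[-10,-50,0],[0,0,0],-1],[[-10,-50,0],[0,0,0],-1],[[-10,-50,0],[0,0,0],-1],[[-10,-46.8,0],[0,0,0],-1],[[0,0,0],[0,0,0],-1],[[0,0,0],[0,0,0],-1]]'
python3 go.py .6461 -.039 .0731 99.73
```

```text
clock: 50.98
position: [0.6463, -0.0383, 0.1979]
ee_rot: [-0.001, -0.085, 0.996, 0.001]
contact_force: [-0.6, 0.6, 1.0]
width: 0.0855
gripper_force: 0.0
pos [ 0.6463 -0.0383  0.1979] yang 99.7 tilt 0.18 turn z units -0.006 shift after turn [  0.4  -0.7 124.8] before turn [  0.   -0.9 124.8]
```

```bash
python3 -m handwheel '[[[0.2,-0.8,20],[0,0,0],-1],[[0,0,30],[0,0,0],-1],[[0,0,30],[0,0,0],-1],[[0,0,27],[0,0,0],-1],[[0,0,12],[0,0,0],-1],[[0,0,6],[0,0,0],-1],[[0,0,0],[0,0,0],-1],[[0,0,0],[0,0,0],0.4],[[0,0,0],[0,0,0],1],[[0,0,0],[0,0,0],1],[[0,0,0],[0,0,0],1],[[0,0,0],[0,0,0],1],[[0,0,0],[0,0,0],1]]' 50
python3 go.py .6461 -.039 .0731 99.73
python3 -m handwheel '[[[0,0,-8],[0,0,0],1],[[0,0,-20],[0,0,0],1],[[0,0,-24],[0,0,0],1],[[0,0,-20],[0,0,0],1],[[0,0,0],[0,0,0],1]]'
python3 go.py .5059 -.4167 .0671 99.73
```

```text
clock: 52.6
position: [0.6479, -0.0395, 0.0753]
ee_rot: [0.001, -0.085, 0.996, -0.0]
contact_force: [0.3, 0.9, 6.3]
width: 0.0463
gripper_force: 50.6
pos [ 0.6479 -0.0395  0.0753] yang 99.72 tilt 0.12 turn z units -0.001 shift after turn [1.6 0.8 2.2] before turn [1.6 0.8 2.2]
clock: 53.22
position: [0.6479, -0.0396, 0.1476]
ee_rot: [0.001, -0.085, 0.996, -0.0]
contact_force: [-0.3, 0.2, -1.8]
width: 0.0461
gripper_force: 50.5
pos [ 0.6479 -0.0396  0.1476] yang 99.73 tilt 0.16 turn z units 0.0 shift after turn [ 203.7 -347.7   80.5] before turn [ 203.9 -347.6   80.3]
```

```bash
python3 -m handwheel '[[[12,-20,0],[0,0,0],1],[[24,-41,0],[0,0,0],1],[[24,-41,0],[0,0,0],1],[[24,-41,0],[0,0,0],1],[[24,-41,0],[0,0,0],1],[[24,-41,0],[0,0,0],1],[[24,-41,0],[0,0,0],1],[[24,-41,0],[0,0,0],1],[[24,-41,0],[0,0,0],1],[[0,0,0],[0,0,0],1]]'
python3 -m handwheel '[[[0,0,0],[0,0,0.5],1],[[0,0,0],[0,0,0.96],1],[[0,0,0],[0,0,0.96],1],[[0,0,0],[0,0,0.96],1],[[0,0,0],[0,0,0.96],1],[[0,0,0],[0,0,0.96],1],[[0,0,0],[0,0,0.96],1],[[0,0,0],[0,0,0.96],1],[[0,0,0],[0,0,0.96],1],[[0,0,0],[0,0,0.96],1],[[0,0,0],[0,0,0.96],1],[[0,0,0],[0,0,0.96],1],[[0,0,0],[0,0,0.96],1],[[0,0,0],[0,0,0.96],1],[[0,0,0],[0,0,0.96],1],[[0,0,0],[0,0,0.96],1],[[0,0,0],[0,0,0],1],[[0,0,0],[0,0,0],1]]'
python3 go.py .5062 -.4183 .0693 10.33
```

```text
clock: 54.48
position: [0.5015, -0.4209, 0.1444]
ee_rot: [-0.002, -0.082, 0.997, 0.0]
contact_force: [0.3, 0.9, -1.8]
width: 0.0458
gripper_force: 50.8
clock: 56.72
position: [0.5043, -0.4165, 0.1456]
ee_rot: [-0.001, 0.64, 0.768, 0.0]
contact_force: [-0.6, -0.4, -1.3]
width: 0.0459
gripper_force: 50.9
pos [ 0.5043 -0.4165  0.1456] yang 10.41 tilt 0.09 turn z units 0.014 shift after turn [-2.2  1.6 76.3] before turn [-2.3  1.6 76.3]
```

```bash
python3 -m handwheel '[[[-2.2,1.6,10],[0,0,0],1],[[0,0,20],[0,0,0],1],[[0,0,20],[0,0,0],1],[[0,0,14],[0,0,0],1],[[0,0,6],[0,0,0],1],[[0,0,3],[0,0,0],1],[[0,0,1],[0,0,0],1],[[0,0,0],[0,0,0],1],[[0,0,0],[0,0,0],1]]'
python3 go.py .5062 -.4183 .0693 10.33
```

```text
clock: 57.85
position: [0.507, -0.4189, 0.0728]
ee_rot: [0.0, 0.641, 0.768, 0.0]
contact_force: [0.6, -0.5, -1.8]
width: 0.0458
gripper_force: 50.8
pos [ 0.507  -0.4189  0.0728] yang 10.33 tilt 0.05 turn z units 0.001 shift after turn [ 0.8 -0.7  3.5] before turn [ 0.8 -0.7  3.5]
```

```bash
python3 -m handwheel '[[[0.4,-0.7,1],[0,0,0],1],[[0,0,1],[0,0,0],1],[[0,0,1],[0,0,0],1],[[0,0,0.7],[0,0,0],1],[[0,0,0],[0,0,0],1],[[0,0,0],[0,0,0],1]]'
```

```text
clock: 58.6
position: [0.5061, -0.4185, 0.0694]
ee_rot: [0.0, 0.641, 0.768, 0.0]
contact_force: [-1.1, 2.0, 5.4]
width: 0.0462
gripper_force: 51.1
```

```bash
python3 -m handwheel '[[[0,0,0],[0,0,0],0.2],[[0,0,0],[0,0,0],-0.4],[[0,0,0],[0,0,0],-1],[[0,0,0],[0,0,0],-1],[[0,0,0],[0,0,0],-1],[[0,0,-10],[0,0,0],-1],[[0,0,-30],[0,0,0],-1],[[0,0,-40],[0,0,0],-1],[[0,0,-40],[0,0,0],-1],[[0,0,-10],[0,0,0],-1]]'
python3 -m handwheel '[[[0,0,0],[0,0,-0.99],-1],[[0,0,0],[0,0,-0.99],-1],[[0,0,0],[0,0,-0.99],-1],[[0,0,0],[0,0,-0.99],-1],[[0,0,0],[0,0,-0.99],-1],[[0,0,0],[0,0,-0.99],-1],[[0,0,0],[0,0,-0.99],-1],[[0,0,0],[0,0,-0.99],-1],[[0,0,0],[0,0,-0.99],-1],[[0,0,0],[0,0,-0.99],-1],[[0,0,0],[0,0,-0.99],-1],[[0,0,0],[0,0,-0.99],-1],[[0,0,0],[0,0,-0.99],-1],[[0,0,0],[0,0,-0.99],-1],[[0,0,0],[0,0,-0.99],-1],[[0,0,0],[0,0,0],-1]]'
python3 go.py .5592 -.0542 .0662 99.7
```

```text
clock: 59.85
position: [0.5073, -0.4198, 0.2027]
ee_rot: [0.004, 0.641, 0.768, -0.0]
contact_force: [0.7, -0.1, -0.3]
width: 0.0853
gripper_force: 0.0
clock: 61.85
position: [0.5057, -0.4181, 0.1977]
ee_rot: [-0.0, -0.082, 0.997, 0.001]
contact_force: [0.6, -0.4, -0.6]
width: 0.0853
gripper_force: 0.0
pos [ 0.5057 -0.4181  0.1977] yang 99.36 tilt 0.09 turn z units -0.057 shift after turn [-114.1  349.7  131.5] before turn [-112.1  350.2  131.9]
```

```bash
python3 -m handwheel '[[[0,0,0],[0,0,-0.057],-1],[[-10,30,0],[0,0,0],-1],[[-15,46,0],[0,0,0],-1],[[-15,46,0],[0,0,0],-1],[[-15,46,0],[0,0,0],-1],[[-15,46,0],[0,0,0],-1],[[-15,46,0],[0,0,0],-1],[[-15,46,0],[0,0,0],-1],[[-14,43.7,0],[0,0,0],-1],[[0,0,0],[0,0,0],-1],[[0,0,0],[0,0,0],-1]]'
python3 go.py .5592 -.0542 .0662 99.7
```

```text
clock: 63.22
position: [0.559, -0.0549, 0.1986]
ee_rot: [-0.0, -0.085, 0.996, -0.0]
contact_force: [-0.3, -0.3, 0.0]
width: 0.0852
gripper_force: 0.0
pos [ 0.559  -0.0549  0.1986] yang 99.79 tilt 0.05 turn z units 0.014 shift after turn [ -0.3   0.6 132.4] before turn [ -0.3   0.7 132.4]
```

```bash
python3 -m handwheel '[[[0,0.6,20],[0,0,0],-1],[[0,0,30],[0,0,0],-1],[[0,0,30],[0,0,0],-1],[[0,0,30],[0,0,0],-1],[[0,0,15],[0,0,0],-1],[[0,0,7],[0,0,0],-1],[[0,0,0],[0,0,0],-1],[[0,0,0],[0,0,0],-1],[[0,0,0],[0,0,0],0.4],[[0,0,0],[0,0,0],1],[[0,0,0],[0,0,0],1],[[0,0,0],[0,0,0],1],[[0,0,0],[0,0,0],1],[[0,0,0],[0,0,0],1]]' 50
python3 go.py .5592 -.0542 .0662 99.7
python3 -m handwheel '[[[0,0,-8],[0,0,0],1],[[0,0,-20],[0,0,0],1],[[0,0,-24],[0,0,0],1],[[0,0,-20],[0,0,0],1],[[0,0,0],[0,0,0],1]]'
python3 go.py .4908 -.3372 .0602 99.7
```

```text
clock: 64.97
position: [0.5595, -0.0542, 0.0675]
ee_rot: [0.001, -0.085, 0.996, -0.0]
contact_force: [-0.8, -1.1, 5.9]
width: 0.0485
gripper_force: 51.1
pos [ 0.5595 -0.0542  0.0675] yang 99.78 tilt 0.09 turn z units 0.014 shift after turn [0.3 0.  1.3] before turn [0.3 0.  1.3]
clock: 65.6
position: [0.5598, -0.054, 0.1398]
ee_rot: [0.001, -0.085, 0.996, -0.0]
contact_force: [-0.7, -0.9, -3.0]
width: 0.0488
gripper_force: 52.0
pos [ 0.5598 -0.054   0.1398] yang 99.78 tilt 0.17 turn z units 0.013 shift after turn [ 115.7 -267.5   79.6] before turn [ 116.3 -267.3   79.5]
```

```bash
python3 -m handwheel '[[[14,-22,0],[0,0,0],1],[[20,-36,0],[0,0,0],1],[[20,-36,0],[0,0,0],1],[[20,-36,0],[0,0,0],1],[[20,-36,0],[0,0,0],1],[[20,-36,0],[0,0,0],1],[[0,0,0],[0,0,0],1]]'
python3 -m handwheel '[[[0,0,0],[0,0,0.5],1],[[0,0,0],[0,0,0.96],1],[[0,0,0],[0,0,0.96],1],[[0,0,0],[0,0,0.96],1],[[0,0,0],[0,0,0.96],1],[[0,0,0],[0,0,0.96],1],[[0,0,0],[0,0,0.96],1],[[0,0,0],[0,0,0.96],1],[[0,0,0],[0,0,0.96],1],[[0,0,0],[0,0,0.96],1],[[0,0,0],[0,0,0.96],1],[[0,0,0],[0,0,0.96],1],[[0,0,0],[0,0,0.96],1],[[0,0,0],[0,0,0.96],1],[[0,0,0],[0,0,0.96],1],[[0,0,0],[0,0,0.96],1],[[0,0,0],[0,0,0],1]]'
python3 go.py .4908 -.3372 .0615 10.33
```

```text
clock: 66.47
position: [0.4794, -0.2745, 0.1371]
ee_rot: [-0.001, -0.083, 0.997, 0.0]
contact_force: [0.4, 0.6, -2.7]
width: 0.0491
gripper_force: 52.1
clock: 68.6
position: [0.4805, -0.271, 0.1376]
ee_rot: [-0.001, 0.64, 0.769, 0.0]
contact_force: [-0.6, -0.6, -2.7]
width: 0.0485
gripper_force: 52.2
pos [ 0.4805 -0.271   0.1376] yang 10.48 tilt 0.14 turn z units 0.025 shift after turn [-66.9  -1.8  76.1] before turn [-67.1  -1.9  75.9]
```

```bash
python3 -m handwheel '[[[-20,0,0],[0,0,0],1],[[-30,-1,0],[0,0,0],1],[[-16.9,-0.8,0],[0,0,0],1],[[0,0,10],[0,0,0],1],[[0,0,20],[0,0,0],1],[[0,0,20],[0,0,0],1],[[0,0,14],[0,0,0],1],[[0,0,6],[0,0,0],1],[[0,0,3],[0,0,0],1],[[0,0,0],[0,0,0],1],[[0,0,0],[0,0,0],1]]'
python3 go.py .4908 -.3372 .0615 10.33
```

```text
clock: 69.97
position: [0.4915, -0.3388, 0.0662]
ee_rot: [0.001, 0.64, 0.768, 0.0]
contact_force: [0.0, -0.1, -2.5]
width: 0.0485
gripper_force: 52.2
pos [ 0.4915 -0.3388  0.0662] yang 10.37 tilt 0.07 turn z units 0.007 shift after turn [ 1.7 -0.4  4.7] before turn [ 1.7 -0.4  4.7]
```

```bash
python3 -m handwheel '[[[1.7,-0.4,1],[0,0,0],1],[[0,0,1.3],[0,0,0],1],[[0,0,1],[0,0,0],1],[[0,0,1],[0,0,0],1],[[0,0,0.7],[0,0,0],1],[[0,0,0],[0,0,0],1],[[0,0,0],[0,0,0],1]]'
```

```text
clock: 70.85
position: [0.4905, -0.3371, 0.0615]
ee_rot: [0.0, 0.64, 0.768, -0.0]
contact_force: [-2.0, 1.2, 5.7]
width: 0.0486
gripper_force: 52.9
```

```bash
python3 -m handwheel '[[[0,0,0],[0,0,0],0.2],[[0,0,0],[0,0,0],-0.4],[[0,0,0],[0,0,0],-1],[[0,0,0],[0,0,0],-1],[[0,0,0],[0,0,0],-1],[[0,0,-10],[0,0,0],-1],[[0,0,-30],[0,0,0],-1],[[0,0,-40],[0,0,0],-1],[[0,0,-40],[0,0,0],-1],[[0,0,-18],[0,0,0],-1]]'
python3 -m handwheel '[[[0,0,0],[0,0,-0.99],-1],[[0,0,0],[0,0,-0.99],-1],[[0,0,0],[0,0,-0.99],-1],[[0,0,0],[0,0,-0.99],-1],[[0,0,0],[0,0,-0.99],-1],[[0,0,0],[0,0,-0.99],-1],[[0,0,0],[0,0,-0.99],-1],[[0,0,0],[0,0,-0.99],-1],[[0,0,0],[0,0,-0.99],-1],[[0,0,0],[0,0,-0.99],-1],[[0,0,0],[0,0,-0.99],-1],[[0,0,0],[0,0,-0.99],-1],[[0,0,0],[0,0,-0.99],-1],[[0,0,0],[0,0,-0.99],-1],[[0,0,0],[0,0,-0.99],-1],[[0,0,0],[0,0,0],-1]]'
python3 go.py .4733 -.0687 .0527 99.8
```

```text
clock: 72.1
position: [0.4915, -0.3377, 0.2022]
ee_rot: [0.003, 0.64, 0.768, -0.0]
contact_force: [0.1, 0.1, 0.2]
width: 0.0853
gripper_force: 0.0
clock: 74.1
position: [0.4905, -0.3369, 0.1993]
ee_rot: [0.0, -0.082, 0.997, -0.0]
contact_force: [0.2, 0.2, 0.0]
width: 0.085
gripper_force: 0.0
pos [ 0.4905 -0.3369  0.1993] yang 99.4 tilt 0.05 turn z units -0.066 shift after turn [-28.7 267.3 146.6] before turn [-26.7 267.5 146.4]
```

```bash
python3 -m handwheel '[[[0,0,0],[0,0,-0.066],-1],[[-4,30,0],[0,0,0],-1],[[-5,48,0],[0,0,0],-1],[[-5,48,0],[0,0,0],-1],[[-5,48,0],[0,0,0],-1],[[-5,48,0],[0,0,0],-1],[[-4.7,45.3,0],[0,0,0],-1],[[0,0,0],[0,0,0],-1],[[0,0,0],[0,0,0],-1]]'
python3 go.py .4733 -.0687 .0527 99.8
```

```text
clock: 75.22
position: [0.4732, -0.069, 0.1989]
ee_rot: [0.0, -0.086, 0.996, -0.0]
contact_force: [0.6, -0.8, 0.3]
width: 0.0853
gripper_force: 0.0
pos [ 0.4732 -0.069   0.1989] yang 99.88 tilt 0.07 turn z units 0.014 shift after turn [-1.000e-01  3.000e-01  1.462e+02] before turn [ -0.    0.5 146.2]
```

```bash
python3 -m handwheel '[[[0,0.3,20],[0,0,0],-1],[[0,0,30],[0,0,0],-1],[[0,0,30],[0,0,0],-1],[[0,0,30],[0,0,0],-1],[[0,0,22],[0,0,0],-1],[[0,0,10],[0,0,0],-1],[[0,0,4],[0,0,0],-1],[[0,0,0],[0,0,0],-1],[[0,0,0],[0,0,0],0.4],[[0,0,0],[0,0,0],1],[[0,0,0],[0,0,0],1],[[0,0,0],[0,0,0],1],[[0,0,0],[0,0,0],1],[[0,0,0],[0,0,0],1]]' 50
python3 go.py .4733 -.0687 .0527 99.8
python3 -m handwheel '[[[0,0,-8],[0,0,0],1],[[0,0,-20],[0,0,0],1],[[0,0,-24],[0,0,0],1],[[0,0,-20],[0,0,0],1],[[0,0,0],[0,0,0],1]]'
python3 go.py .4773 -.2575 .0467 99.8
```

```text
clock: 76.97
position: [0.4735, -0.0685, 0.0536]
ee_rot: [0.001, -0.086, 0.996, -0.0]
contact_force: [-0.7, -0.1, 5.7]
width: 0.0549
gripper_force: 52.4
pos [ 0.4735 -0.0685  0.0536] yang 99.88 tilt 0.1 turn z units 0.014 shift after turn [ 0.2 -0.1  0.9] before turn [ 0.2 -0.1  0.9]
clock: 77.6
position: [0.4739, -0.0685, 0.1259]
ee_rot: [0.002, -0.086, 0.996, -0.001]
contact_force: [0.7, -0.7, -1.6]
width: 0.0551
gripper_force: 53.2
pos [ 0.4739 -0.0685  0.1259] yang 99.88 tilt 0.2 turn z units 0.013 shift after turn [  28.8 -186.8   79.2] before turn [  29.3 -186.7   79.4]
```

```bash
python3 -m handwheel '[[[6,-20,0],[0,0,0],1],[[11,-36,0],[0,0,0],1],[[11,-36,0],[0,0,0],1],[[0,-28,0],[0,0,0],1],[[0,0,0],[0,0,0],1]]'
python3 -m handwheel '[[[0,0,0],[0,0,0.5],1],[[0,0,0],[0,0,0.96],1],[[0,0,0],[0,0,0.96],1],[[0,0,0],[0,0,0.96],1],[[0,0,0],[0,0,0.96],1],[[0,0,0],[0,0,0.96],1],[[0,0,0],[0,0,0.96],1],[[0,0,0],[0,0,0.96],1],[[0,0,0],[0,0,0.96],1],[[0,0,0],[0,0,0.96],1],[[0,0,0],[0,0,0.96],1],[[0,0,0],[0,0,0.96],1],[[0,0,0],[0,0,0.96],1],[[0,0,0],[0,0,0.96],1],[[0,0,0],[0,0,0.96],1],[[0,0,0],[0,0,0.96],1],[[0,0,0],[0,0,0],1]]'
python3 go.py .4773 -.2575 .0476 10.43
```

```text
clock: 78.22
position: [0.4657, -0.1929, 0.1235]
ee_rot: [-0.0, -0.085, 0.996, 0.0]
contact_force: [0.2, 0.6, -2.1]
width: 0.0552
gripper_force: 53.4
clock: 80.35
position: [0.4651, -0.19, 0.1238]
ee_rot: [-0.001, 0.639, 0.769, 0.0]
contact_force: [-0.9, -0.7, -1.3]
width: 0.0549
gripper_force: 53.4
pos [ 0.4651 -0.19    0.1238] yang 10.58 tilt 0.13 turn z units 0.025 shift after turn [-68.6  -0.2  76.2] before turn [-68.8  -0.3  76.1]
```

```bash
python3 -m handwheel '[[[-20,0,0],[0,0,0],1],[[-30,0,0],[0,0,0],1],[[-18.6,-0.2,0],[0,0,0],1],[[0,0,10],[0,0,0],1],[[0,0,20],[0,0,0],1],[[0,0,20],[0,0,0],1],[[0,0,14],[0,0,0],1],[[0,0,6],[0,0,0],1],[[0,0,3],[0,0,0],1],[[0,0,0],[0,0,0],1],[[0,0,0],[0,0,0],1]]'
python3 go.py .4773 -.2575 .0476 10.43
```

```text
clock: 81.72
position: [0.4785, -0.2591, 0.0521]
ee_rot: [0.001, 0.64, 0.769, 0.0]
contact_force: [0.2, -0.4, -1.3]
width: 0.0551
gripper_force: 53.4
pos [ 0.4785 -0.2591  0.0521] yang 10.47 tilt 0.07 turn z units 0.007 shift after turn [ 1.8 -0.9  4.5] before turn [ 1.8 -0.9  4.5]
```

```bash
python3 -m handwheel '[[[1.8,-0.8,1],[0,0,0],1],[[0,0,1.1],[0,0,0],1],[[0,0,1],[0,0,0],1],[[0,0,1],[0,0,0],1],[[0,0,0.7],[0,0,0],1],[[0,0,0],[0,0,0],1],[[0,0,0],[0,0,0],1]]'
```

```text
clock: 82.6
position: [0.477, -0.2572, 0.0476]
ee_rot: [0.0, 0.64, 0.769, 0.0]
contact_force: [-2.4, 0.6, 5.1]
width: 0.055
gripper_force: 54.0
```

```bash
python3 -m handwheel '[[[0,0,0],[0,0,0],0.2],[[0,0,0],[0,0,0],-0.4],[[0,0,0],[0,0,0],-1],[[0,0,0],[0,0,0],-1],[[0,0,0],[0,0,0],-1],[[0,0,-10],[0,0,0],-1],[[0,0,-30],[0,0,0],-1],[[0,0,-40],[0,0,0],-1],[[0,0,-40],[0,0,0],-1],[[0,0,-40],[0,0,0],-1],[[0,0,0],[0,0,0],-1]]'
python3 -m handwheel '[[[30,0,0],[0,0,0],-1],[[45,0,0],[0,0,0],-1],[[45,0,0],[0,0,0],-1],[[45,0,0],[0,0,0],-1],[[45,0,0],[0,0,0],-1],[[0,0,0],[0,0,0],-1],[[0,0,0],[0,0,0],-1],[[0,0,0],[0,0,0],-1]]'
python3 - <<'E'
from h import *
t=vision.get_image("top"); o=cv2.imread("pics/top0.png")
cv2.imwrite("pics/fin.png",np.vstack([cv2.resize(a[150:280,90:490],None,fx=2,fy=2,interpolation=cv2.INTER_CUBIC) for a in (o,t)]))
E
```

```text
clock: 83.98
position: [0.4789, -0.2586, 0.2111]
ee_rot: [0.004, 0.64, 0.769, 0.0]
contact_force: [-0.6, 0.4, -0.2]
width: 0.0855
gripper_force: 0.0
clock: 84.98
position: [0.4391, -0.0517, 0.2066]
ee_rot: [0.0, 0.64, 0.768, -0.0]
contact_force: [-0.6, -0.1, 0.1]
width: 0.0854
gripper_force: 0.0
```

View pics/fin.png

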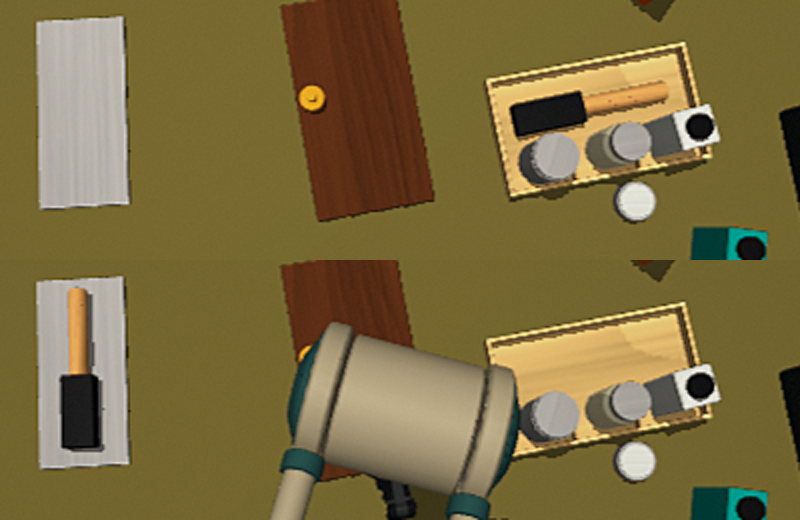

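The before/after views match: the containers are in their spots (tin (553,157)→(553,417), jar (630,142)→(630,402), cap (700,127)→(700,387), 260 px being the stack offset). The paddle is on the plate and the bead tin is unmoved. I'll hand it in.

```bash
python3 -c "
from rig import manip; print(manip.sign_off())"
```

```text
the job is handed in; nothing more can be done
None
```

I handed the job in at about 85 s of the 136 s allowed: the paddle lies centred on the steel plate, all three containers stand upright on their start spots in the caddy, the bead tin and brass weight were left where they were, and no verdict came back.

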